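# Cover the four porcelain paint pots with their own lids

## Robot

A 6-joint arm with a two-finger parallel gripper is mounted at the origin on the work surface. World frame = base frame: x ahead of the robot, y to its left, z up, the work surface at z = 0. Lengths are in mm, angles in rad, forces in N, time in s.
With the tool pointing down it reaches from about 300 to 775 mm from the base axis. Payload 14.6 kg.
Tool frame: the origin (TCP) lies at the very end of the fingers, on their centre line; the grasp point (between the pads) lies 19 mm behind it; z points along the fingers, y is the line along which they close (so a half turn about z gives the same grasp; the last joint's range is limited). The gripper opens to 94 mm and grips with 3 to 60 N. Pads are 16 mm wide; open, the fingers measure 119 mm over their backs; the gripper's body (75 mm by 177 mm) begins 78 mm behind the grasp point.
Start: joints at [-1.216, 0.3, 1.521, -0, 1.321, -0.067], TCP at [225.164, -501.787, 172.846] pointing down, gripper open.
Joint ranges: [-3.03, 3.03], [-0.79, 2.21], [0.23, 2.52], [-1.04, 4.18], [0, 3.07], [-2.55, 2.55]. Speed limits (rad/s): [2.22, 2.22, 2.57, 3.14, 3.14, 3.14].

## Interface

Orientations are given as [roll, pitch, yaw] about the fixed x, y, z axes, in that order (R = Rz(yaw) Ry(pitch) Rx(roll)).
In Python, from cell import manip, optics gives the robot as it stands.
- The arm moves only by the shell command python3 -m crank 'ROWS' [FORCE]. ROWS is JSON, a list of rows, each a list of 7 numbers: the opening in per cent of the stroke, from 0 (shut) to 100 (fully open), then the shift along the tool's x, y, z in mm, then the turn, a rotation vector about the tool's x, y, z in rad. A call has 1 to 10 rows; each row is the pose to reach, as a shift and turn from the pose commanded when the call began, along the tool's axes at that moment; what a row does not reach only later rows make up. A row lasts 1/10 s, in which the tool goes at most 50 mm and 8.59 degrees, less where a joint would pass 70% of its speed; a pose out of reach is approached as far as the arm can. A call with a gripper value outside its range is refused whole. The fingers move at their own pace and stop on an object; FORCE is the grip in N (left out, the last holds). Time passes only in rows, so rows that repeat a pose let the fingers close. It gives the time, the measured TCP pose, the force, the opening and the grip force at its end, in the units of the state.
- manip.read_state(): the state, without advancing time (a new reading comes with each control period).
- optics.camera(name): name is "side" or "top"; returns (picture, depth): 384x512x3 uint8, red, green, blue; 384x512 float32, mm along the optical axis (not along the pixel's ray), 0 where there is no reading.
- optics.calibration(name): a dict with "camera_matrix" (3x3 intrinsics, pixels), "k1" (the pictures are not rectified: a ray, as slopes to the right and down, at radius r is drawn at 1 + k1 r^2 times it, then the intrinsics apply), "R" (3x3) and "t" (3): a world point X has camera coordinates R X + t. Camera axes: x right, y down, z forward; pixel columns grow to the right and rows downward; lengths in mm; the calibration is good to about 2 mm. A picture is of the moment at which its call begins. calibration takes no time and is no camera call.
- manip.sign_off(): hands the job in; it is judged then, once.
The state is a dict: "clock": time; "joints": joint angles; "qd": joint speeds; "effort": joint torques, N m; "eef_pos": TCP position; "eef_rot": TCP orientation; "wrist_force": force on the tool from outside, world axes, zero at the start; "moment": the same for the moment, N m; "finger_gap": finger opening in mm; "finger_force": force on a finger pad.
Only numpy, scipy, OpenCV 4.12 (cv2) and the standard library are available. Lean on these libraries where they do the work, as an engineer would, in place of code of your own. Each camera call takes 0.05 s, during which the arm holds its last target. There are 200 camera calls.

## Task

Four straight-sided white porcelain pots stand open on the studio bench, with their four wooden lids scattered among them: cover each pot against dust with the lid of its own size (smallest lid on smallest pot, and so on up to the largest), lying flat, knob up, with the mouth fully covered. Set the lids down gently rather than dropping them, leave the pots standing where they are, and do not knock over the ink bottle.

Things in the scene. Friction and masses are not known exactly. Their poses are not given: they have to be found in the camera images.
- pot_small: the smallest of the four open, straight-sided, round white porcelain pots: outer diameter 36, height 44, wall 4, floor 6 thick (mm), about 150 g; stands loose on the bench. Origin at the centre of its underside, z up; its rim is 44 mm above the origin.
- pot_medium: the second smallest of the four open, straight-sided, round white porcelain pots: outer diameter 52, height 50, wall 4, floor 6 thick (mm), about 250 g; stands loose on the bench. Origin at the centre of its underside, z up; its rim is 50 mm above the origin.
- pot_large: the second largest of the four open, straight-sided, round white porcelain pots: outer diameter 68, height 56, wall 4, floor 6 thick (mm), about 360 g; stands loose on the bench. Origin at the centre of its underside, z up; its rim is 56 mm above the origin.
- pot_biggest: the largest of the four open, straight-sided, round white porcelain pots: outer diameter 84, height 62, wall 4, floor 6 thick (mm), about 500 g; stands loose on the bench. Origin at the centre of its underside, z up; its rim is 62 mm above the origin.
- lid_small: the smallest of the four turned brown wooden lids, the one for pot_small: a flat round disc, diameter 46, 7 thick, flat underneath with no step, with a round upright knob (diameter 22, from the disc to 31 above the underside, mm) at its centre; about 30 g. Lies on the bench knob up. Origin at the centre of its underside, z up. It overhangs its pot by 5 mm all round when centred, and just covers the pot's mouth when 9 mm off centre.
- lid_medium: the second smallest of the four turned brown wooden lids, the one for pot_medium: a flat round disc, diameter 62, 7 thick, flat underneath with no step, with a round upright knob (diameter 22, from the disc to 31 above the underside, mm) at its centre; about 45 g. Lies on the bench knob up. Origin at the centre of its underside, z up. It overhangs its pot by 5 mm all round when centred, and just covers the pot's mouth when 9 mm off centre.
- lid_large: the second largest of the four turned brown wooden lids, the one for pot_large: a flat round disc, diameter 78, 7 thick, flat underneath with no step, with a round upright knob (diameter 22, from the disc to 31 above the underside, mm) at its centre; about 70 g. Lies on the bench knob up. Origin at the centre of its underside, z up. It overhangs its pot by 5 mm all round when centred, and just covers the pot's mouth when 9 mm off centre.
- lid_biggest: the largest of the four turned brown wooden lids, the one for pot_biggest: a flat round disc, diameter 94, 7 thick, flat underneath with no step, with a round upright knob (diameter 22, from the disc to 31 above the underside, mm) at its centre; about 100 g. Lies on the bench knob up. Origin at the centre of its underside, z up. It overhangs its pot by 5 mm all round when centred, and just covers the pot's mouth when 9 mm off centre.
- ink_bottle: a small closed ink bottle of amber glass with a paper label and a black cap, diameter 44, height 70 mm, standing loose among the pots and lids; not to be knocked over. Origin at the centre of its underside, z up.

How it is judged:
By the outcome, as a careful person would: the job done as asked, in the order asked, and still so for the second after the job is handed in, with the robot touching nothing.
It also fails if it takes over 112 s, if anything falls off the work surface, if the arm or the gripper's body presses on something with over 40 N, if the wrist force passes 120 N, or if a joint passes its speed limit or range.

## Working session

There is one attempt and no reset: what is moved stays moved. The work goes in short steps, Python scripts to look and compute and a shell command to move; the robot and the scene stay as the last step left them, time stands still between calls to the robot, and variables do not carry over. Pictures are saved under pics/ and viewed, at most 14 in all, crops included, and the job is handed in when it is done.

```bash
ls; mkdir -p pics; python3 - <<'E'
from cell import manip, optics
import cv2,numpy as np
for n in("top","side"):
    p,d=optics.camera(n); np.savez(f"/tmp/{n}.npz",p=p,d=d)
    cv2.imwrite(f"pics/{n}0.png",p[:,:,::-1]); print(n,optics.calibration(n))
print(manip.read_state())
E
```

```text
pics
top {'camera_matrix': array([[414.15597739,   0.        , 262.33988612],
       [  0.        , 414.15597739, 186.57404105],
       [  0.        ,   0.        ,   1.        ]]), 'k1': 0.04923995462582012, 'R': array([[-0.02144262, -0.99914458, -0.03535995],
       [-0.98553887,  0.02707047, -0.16727323],
       [ 0.16808736,  0.03126183, -0.98527628]]), 't': array([ 36.75055147, 525.87224248, 895.73911986])}
side {'camera_matrix': array([[476.44429444,   0.        , 251.89757324],
       [  0.        , 476.44429444, 196.87073606],
       [  0.        ,   0.        ,   1.        ]]), 'k1': -0.1919162958353596, 'R': array([[-0.89608225, -0.44338478,  0.02113143],
       [-0.31414524,  0.59981667, -0.73588908],
       [ 0.31360703, -0.66605548, -0.67677229]]), 't': array([462.24884699, 206.86956089, 839.88649978])}
{'clock': 0.1, 'joints': array([-1.21560443e+00,  3.00401477e-01,  1.52152974e+00, -1.65715681e-05,
        1.32070654e+00, -6.66102740e-02]), 'qd': array([ 0.00111078, -0.00158938, -0.00084664,  0.0005536 ,  0.00020237,
       -0.00033177]), 'effort': array([ 1.46300295e-04, -5.32647407e+01, -3.53288949e+01,  7.08285207e-02,
        2.34139472e-02, -9.25436461e-05]), 'eef_pos': array([ 225.06426498, -501.5395975 ,  172.34626064]), 'eef_rot': array([-3.14054881e+00, -5.35465339e-05,  4.21806251e-01]), 'wrist_force': array([-1.32320175,  0.44065298, -0.91546006]), 'moment': array([ 0.04414669, -0.01972845,  0.00481926]), 'finger_force': 0.0, 'finger_gap': 93.75184258022354}
```

View pics/top0.png

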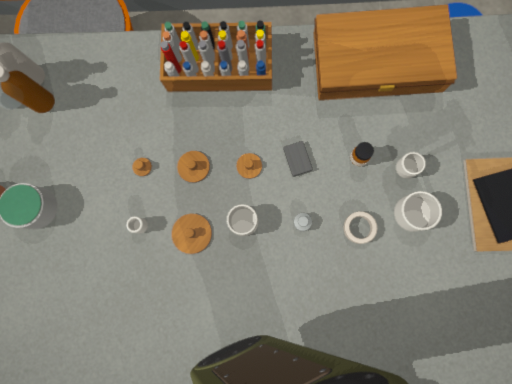

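View pics/side0.png

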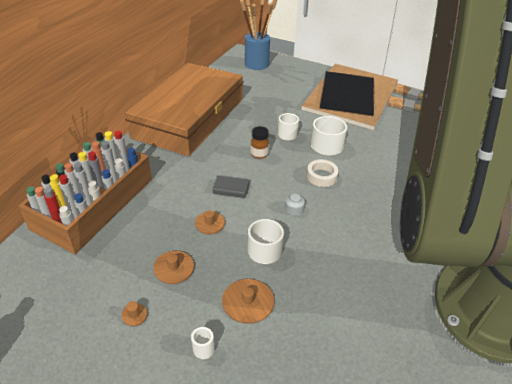

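The top view shows lids at about (142,166) small, (193,166) large, (249,165) medium and (191,233) biggest. The pots are at (137,225) small, (242,220) large, (411,165) medium and (418,211) biggest. The ink bottle is at (362,153), and a tape ring and a weight are distractors. The side view agrees with this layout.

```bash
cat > h.py <<'E'
import numpy as np, cv2
from cell import optics, manip
def rays(n,uv):
    c=optics.calibration(n); R=c["R"]
    q=cv2.undistortPoints(np.float64(uv).reshape(-1,1,2),c["camera_matrix"],np.array([c["k1"],0,0,0.])).reshape(-1,2)
    return -R.T@c["t"], np.c_[q,np.ones(len(q))], R
def plane(n,uv,z):
    o,q,R=rays(n,uv); d=q@R; return (o+d*((z-o[2])/d[:,2])[:,None])
def cloud(n,D):
    v,u=np.mgrid[:384,:512]; o,q,R=rays(n,np.c_[u.ravel(),v.ravel()])
    return (o+(q*D.reshape(-1,1))@R).reshape(384,512,3)
def project(n,P):
    c=optics.calibration(n); return cv2.projectPoints(np.float64(P).reshape(-1,1,3),c["R"],c["t"],c["camera_matrix"],np.array([c["k1"],0,0,0.]))[0].reshape(-1,2)
LIDS=dict(small=(46,),medium=(62,),large=(78,),biggest=(94,))
POTS=dict(small=(36,44),medium=(52,50),large=(68,56),biggest=(84,62))
def go(x,y,z,yaw=0):  # shift in tool axes from the measured pose
    from scipy.spatial.transform import Rotation as Ro
    s=manip.read_state(); R=Ro.from_euler("xyz",s["eef_rot"]); T=Ro.from_euler("xyz",[np.pi,0,yaw])
    print(s["clock"],s["eef_pos"].round(1),s["eef_rot"].round(3),"->",R.inv().apply(np.array([x,y,z])-s["eef_pos"]).round(1),(R.inv()*T).as_rotvec().round(3),"F",s["wrist_force"].round(1),"gap",round(s["finger_gap"],1),round(s["finger_force"],1))
E
python3 - <<'E'
from h import *
seeds=dict(top=dict(L=dict(small=(142,166),medium=(249,165),large=(193,166),biggest=(191,233)),P=dict(small=(137,225),medium=(411,165),large=(242,220),biggest=(418,211))),
 side=dict(L=dict(small=(134,314),medium=(210,222),large=(174,267),biggest=(248,300)),P=dict(small=(203,343),medium=(289,126),large=(266,241),biggest=(329,135))))
for n in seeds:
    f=np.load(f"/tmp/{n}.npz"); C=cloud(n,f["d"]); hsv=cv2.cvtColor(f["p"],cv2.COLOR_RGB2HSV)
    br=((hsv[...,0]<22)&(hsv[...,1]>90)).astype(np.uint8)
    g=C[...,2][200:300,60:110]; print(n,"bench z",np.median(C[300:320,100:150,2]) )
    for k,s in seeds[n]["L"].items():
        _,lab=cv2.connectedComponents(br); m=lab==lab[s[1],s[0]]
        P=C[m]; disc=P[abs(P[:,2]-7)<5]; top=P[abs(P[:,2]-31)<4]
        (cx,cy),r=cv2.minEnclosingCircle(np.float32(disc[:,:2]))
        v,u=np.nonzero(m); W=plane(n,np.c_[u,v],7.)
        print(n,"lid",k,LIDS[k],"disc",round(cx,1),round(cy,1),"D",round(2*r,1),"knob",top.mean(0).round(1),len(top),"ext",np.ptp(top[:,:2],axis=0).round(0))
    for k,s in seeds[n]["P"].items():
        D,h=POTS[k]; c0=plane(n,[s],h)[0]
        m=(np.hypot(C[...,0]-c0[0],C[...,1]-c0[1])<D*.5+15)&(abs(C[...,2]-h)<5)
        P=C[m]; (cx,cy),r=cv2.minEnclosingCircle(np.float32(P[:,:2]))
        print(n,"pot",k,D,"c",round(cx,1),round(cy,1),"D",round(2*r,1),"z",np.median(P[:,2]).round(1),len(P))
    b=(abs(C[...,2]-70)<6)&(np.hypot(C[...,0]-plane(n,[(363,150) if n=="top" else (260,134)],70)[0][0],C[...,1]-plane(n,[(363,150) if n=="top" else (260,134)],70)[0][1])<30)
    print("ink",C[b].mean(0).round(1))
    if n=="top":
        print("max heights rack/box",np.nanpercentile(C[25:80,160:270,2],99),np.nanpercentile(C[15:90,320:440,2],99),"rack x min",C[85,165:270,0].mean())
E
```

```text
top bench z 0.0694561978723982
top lid small (46,) disc 590.0 315.1 D 45.5 knob [590.4 314.4  30.5] 66 ext [20. 19.]
top lid medium (62,) disc 585.4 56.4 D 61.8 knob [585.9  56.1  30.1] 61 ext [20. 19.]
top lid large (78,) disc 588.6 190.7 D 78.8 knob [587.5 190.1  30.1] 62 ext [19. 18.]
top lid biggest (94,) disc 428.3 193.3 D 93.5 knob [428.1 192.4  30.6] 70 ext [20. 20.]
top pot small 36 c 449.4 315.6 D 36.2 z 43.6 91
top pot medium 52 c 570.5 -315.2 D 51.6 z 48.8 137
top pot large 68 c 453.1 70.8 D 67.4 z 55.6 166
top pot biggest 84 c 463.3 -319.5 D 83.3 z 61.4 256
ink [ 598.  -204.5   69.8]
max heights rack/box 130.99551217547503 83.41505939558772 rack x min 777.3999104156454
side bench z -0.06890796688014689
side lid small (46,) disc 592.9 312.4 D 47.2 knob [591.7 312.2  29.2] 92 ext [20. 21.]
side lid medium (62,) disc 585.4 55.4 D 63.5 knob [586.7  55.6  30. ] 56 ext [19. 19.]
side lid large (78,) disc 589.7 189.2 D 79.7 knob [589.5 189.3  29.1] 79 ext [21. 21.]
side lid biggest (94,) disc 430.8 192.2 D 96.8 knob [429.6 192.8  29.4] 92 ext [20. 20.]
side pot small 36 c 451.2 313.4 D 36.7 z 42.4 168
side pot medium 52 c 567.5 -310.1 D 48.4 z 48.0 38
side pot large 68 c 454.5 70.9 D 68.3 z 54.8 158
side pot biggest 84 c 461.1 -313.3 D 81.0 z 60.2 84
ink [ 598.1 -202.7   68. ]
```

```bash
python3 -c "
from h import *
go(591,314,150)"
```

```text
0.1 [ 225.1 -501.5  172.3] [-3.141 -0.     0.422] -> [ 667.7 -594.2   23. ] [-0.001  0.     0.422] F [-1.3  0.4 -0.9] gap 93.8 0.0
```

```bash
python3 -m crank '[[45,668,-594,20,0,0,0.42],[45,668,-594,20,0,0,0.42],[45,668,-594,20,0,0,0.42],[45,668,-594,20,0,0,0.42],[45,668,-594,20,0,0,0.42],[45,668,-594,20,0,0,0.42],[45,668,-594,20,0,0,0.42],[45,668,-594,20,0,0,0.42],[45,668,-594,20,0,0,0.42],[45,668,-594,20,0,0,0.42]]' 15; python3 -c "
from h import *
go(591,314,150)"
```

```text
clock: 1.1
eef_pos: [429.7, -45.1, 161.7]
eef_rot: [3.142, -0.0, 0.002]
wrist_force: [0.3, 0.3, 0.0]
finger_gap: 41.9
finger_force: 0.0
1.1 [429.7 -45.1 161.7] [ 3.142e+00 -0.000e+00  2.000e-03] -> [ 161.9 -358.8   11.7] [ 0.    -0.     0.002] F [0.3 0.3 0. ] gap 41.9 0.0
```

```bash
python3 -m crank '[[45,161,-359,62,0,0,0],[45,161,-359,62,0,0,0],[45,161,-359,62,0,0,0],[45,161,-359,62,0,0,0],[45,161,-359,62,0,0,0],[45,161,-359,62,0,0,0],[45,161,-359,62,0,0,0],[45,161,-359,62,0,0,0],[45,161,-359,62,0,0,0],[45,161,-359,62,0,0,0]]'; python3 -c "
from h import *
go(591,314,9)"
```

```text
clock: 2.1
eef_pos: [589.2, 312.4, 98.3]
eef_rot: [3.141, 0.002, 0.003]
wrist_force: [-0.1, -0.9, -0.3]
finger_gap: 42.4
finger_force: 0.0
2.1 [589.2 312.4  98.3] [3.141e+00 2.000e-03 3.000e-03] -> [ 2.  -1.7 89.3] [0.001 0.002 0.003] F [-0.1 -0.9 -0.3] gap 42.4 0.0
```

```bash
python3 -m crank '[[45,1,-1,40,0,0,0],[45,1,-1,70,0,0,0],[45,1,-1,84,0,0,0],[45,1,-1,88,0,0,0],[45,1,-1,88,0,0,0]]'; python3 -c "
from h import *
go(591,314,9)"
```

```text
clock: 2.6
eef_pos: [591.2, 312.7, 12.9]
eef_rot: [-3.141, -0.001, 0.001]
wrist_force: [-0.1, -0.9, 0.4]
finger_gap: 42.3
finger_force: 0.0
2.6 [591.2 312.7  12.9] [-3.141e+00 -1.000e-03  1.000e-03] -> [-0.2 -1.3  3.9] [-0.    -0.001  0.001] F [-0.1 -0.9  0.4] gap 42.3 0.0
```

```bash
python3 -m crank '[[45,0,-1,3,0,0,0],[45,0,-1,3,0,0,0],[10,0,-1,3,0,0,0],[10,0,-1,3,0,0,0],[10,0,-1,3,0,0,0],[10,0,-1,3,0,0,0],[10,0,-1,3,0,0,0]]' 15; python3 -c "
from h import *
go(591,314,9)"
```

```text
clock: 3.3
eef_pos: [590.8, 314.1, 8.8]
eef_rot: [-3.142, -0.0, 0.002]
wrist_force: [0.4, 0.4, 0.5]
finger_gap: 10.1
finger_force: 0.0
3.3 [590.8 314.1   8.8] [-3.142e+00 -0.000e+00  2.000e-03] -> [ 0.2  0.1 -0.2] [-0.    -0.     0.002] F [0.4 0.4 0.5] gap 10.1 0.0
```

```bash
python3 - <<'E'
from h import *
out=[]
for n,(u,v) in dict(top=(142,166),side=(134,300)).items():
    p,d=optics.camera(n); np.savez(f"/tmp/{n}.npz",p=p,d=d)
    u0,v0=max(u-90,0),max(0,min(v-90,384-180)); out.append(cv2.resize(p[v0:v0+180,u0:u0+180],(400,400),interpolation=cv2.INTER_CUBIC)); print(n,u0,v0)
cv2.imwrite("pics/c1.png",np.hstack(out)[:,:,::-1])
E
```

```text
top 52 76
side 44 204
```

View pics/c1.png

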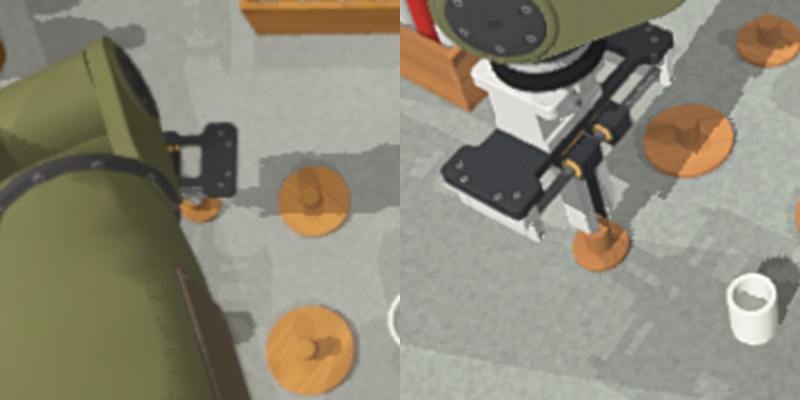

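The side crop shows the small lid unmoved at about full pixel (134,314). The closed fingers are behind its knob, near (129,301), so they missed it. I'll measure where the fingertips are relative to the knob.

```bash
python3 - <<'E'
from h import *
f=np.load("/tmp/side.npz"); C=cloud("side",f["d"]); 
print(project("side",[[591,314,9],[591,314,31],[591,314,60]]).round(1))
for v in range(284,326,3):
    print(v,[tuple(C[v,u].round(0).astype(int)) for u in range(120,150,4)])
p=f["p"][265:335,100:175]; cv2.imwrite("pics/c2.png",cv2.resize(p,None,fx=8,fy=8,interpolation=cv2.INTER_CUBIC)[:,:,::-1])
E
```

```text
[[133.5 313.3]
 [131.4 306.1]
 [128.6 296.2]]
284 [(np.int64(584), np.int64(330), np.int64(117)), (np.int64(583), np.int64(323), np.int64(110)), (np.int64(556), np.int64(339), np.int64(145)), (np.int64(582), np.int64(308), np.int64(92)), (np.int64(579), np.int64(302), np.int64(87)), (np.int64(624), np.int64(250), np.int64(-1)), (np.int64(616), np.int64(248), np.int64(2)), (np.int64(611), np.int64(242), np.int64(-3))]
287 [(np.int64(586), np.int64(330), np.int64(107)), (np.int64(581), np.int64(326), np.int64(106)), (np.int64(583), np.int64(317), np.int64(94)), (np.int64(584), np.int64(308), np.int64(82)), (np.int64(581), np.int64(302), np.int64(78)), (np.int64(619), np.int64(257), np.int64(0)), (np.int64(612), np.int64(254), np.int64(1)), (np.int64(216), np.int64(640), np.int64(711))]
290 [(np.int64(589), np.int64(329), np.int64(97)), (np.int64(581), np.int64(328), np.int64(101)), (np.int64(583), np.int64(319), np.int64(89)), (np.int64(586), np.int64(307), np.int64(72)), (np.int64(580), np.int64(304), np.int64(73)), (np.int64(616), np.int64(262), np.int64(-1)), (np.int64(610), np.int6
[... 3433 characters left out ...]
33), np.int64(0)), (np.int64(599), np.int64(332), np.int64(6)), (np.int64(593), np.int64(328), np.int64(5)), (np.int64(589), np.int64(324), np.int64(2)), (np.int64(580), np.int64(322), np.int64(7)), (np.int64(574), np.int64(319), np.int64(6)), (np.int64(570), np.int64(313), np.int64(2)), (np.int64(565), np.int64(309), np.int64(0))]
323 [(np.int64(605), np.int64(338), np.int64(0)), (np.int64(600), np.int64(334), np.int64(-2)), (np.int64(590), np.int64(333), np.int64(5)), (np.int64(585), np.int64(329), np.int64(3)), (np.int64(578), np.int64(326), np.int64(5)), (np.int64(573), np.int64(322), np.int64(3)), (np.int64(568), np.int64(317), np.int64(0)), (np.int64(562), np.int64(313), np.int64(-1))]
```

View pics/c2.png

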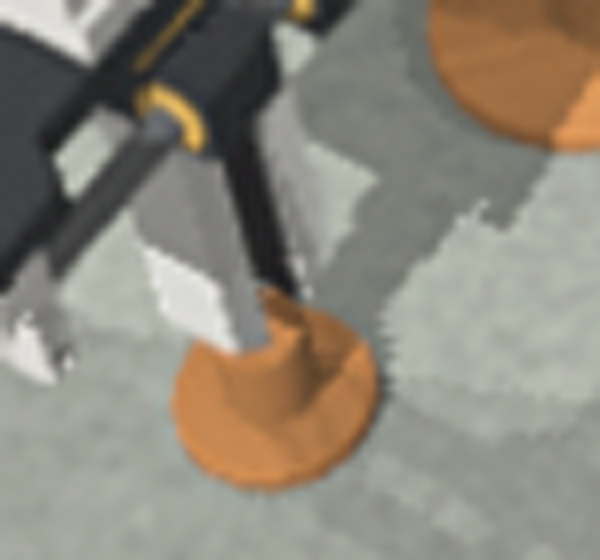

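The fingers line up sideways with the knob. Depth puts the fingertips at z of about 40, though the reported TCP is 9, so they closed in the air above it. I'll open them, lower partway, and measure the real tip height.

```bash
python3 -m crank '[[45,0,0,0,0,0,0],[45,0,0,0,0,0,0],[45,0,0,0,0,0,0],[45,0,0,0,0,0,0],[45,0,0,4,0,0,0],[45,0,0,10,0,0,0],[45,0,0,10,0,0,0]]'; python3 - <<'E'
from h import *
go(591,314,9)
for n in ("side","top"):
    p,d=optics.camera(n); C=cloud(n,d); hsv=cv2.cvtColor(p,cv2.COLOR_RGB2HSV)
    m=(abs(C[...,0]-591)<14)&(abs(C[...,1]-314)<45)&(C[...,2]>10)&(C[...,2]<80)&(hsv[...,1]<80)
    P=C[m]; print(n,len(P)); 
    for s in(1,-1):
        Q=P[(P[:,1]-314)*s>15]
        if len(Q)>5: print(s,"z low",np.sort(Q[:,2])[:8].round(0),Q[:,:2].min(0).round(),Q[:,:2].max(0).round())
    if n=="side": cv2.imwrite("pics/c3.png",cv2.resize(p[255:335,85:185],None,fx=7,fy=7,interpolation=cv2.INTER_CUBIC)[:,:,::-1])
E
```

```text
clock: 4.1
eef_pos: [590.1, 313.8, -2.6]
eef_rot: [3.141, 0.002, 0.002]
wrist_force: [0.2, -0.2, -0.1]
finger_gap: 42.5
finger_force: 0.0
4.1 [590.1 313.8  -2.6] [3.141e+00 2.000e-03 2.000e-03] -> [  0.8  -0.2 -11.6] [0.001 0.002 0.002] F [ 0.2 -0.2 -0.1] gap 42.5 0.0
side 409
1 z low [31. 31. 35. 35. 35. 36. 38. 38.] [579. 334.] [600. 347.]
-1 z low [29. 30. 30. 30. 31. 31. 31. 32.] [579. 279.] [598. 293.]
top 13
-1 z low [37. 37. 38. 40. 45. 46. 46. 47.] [579. 283.] [581. 293.]
```

View pics/c3.png

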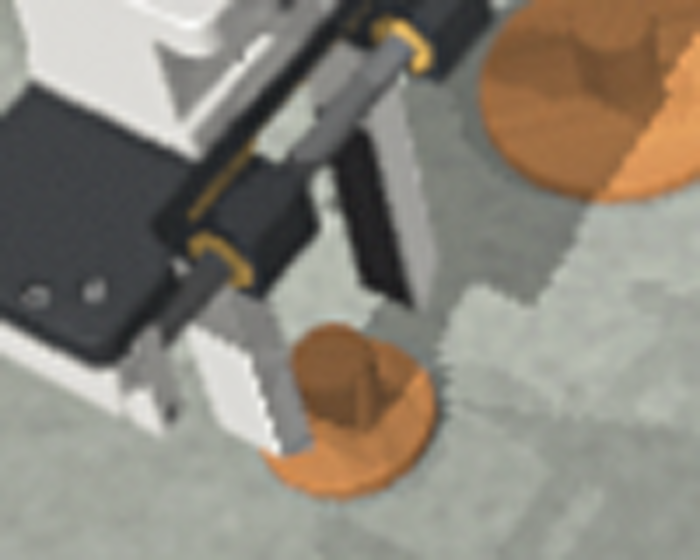

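The crop shows the fingers now on either side of the knob, with tips at z of about 30 against a reported −2.6. The reported height is therefore about 32 mm too low. I'll descend 20 mm more, slowly, and check the force.

```bash
python3 -m crank '[[45,0,0,8,0,0,0],[45,0,0,14,0,0,0],[45,0,0,17,0,0,0],[45,0,0,19,0,0,0],[45,0,0,19,0,0,0],[45,0,0,19,0,0,0]]'; python3 - <<'E'
from h import *
go(591,314,9)
for n in ("side",):
    p,d=optics.camera(n); C=cloud(n,d); hsv=cv2.cvtColor(p,cv2.COLOR_RGB2HSV)
    m=(abs(C[...,0]-591)<14)&(abs(C[...,1]-314)<45)&(C[...,2]>5)&(C[...,2]<80)&(hsv[...,1]<80)
    P=C[m]; print(n,len(P)); 
    for s in(1,-1):
        Q=P[(P[:,1]-314)*s>15]
        if len(Q)>5: print(s,"z low",np.sort(Q[:,2])[:8].round(0),Q[:,:2].min(0).round(),Q[:,:2].max(0).round())
E
```

```text
clock: 4.8
eef_pos: [590.9, 314.1, -20.1]
eef_rot: [-3.142, -0.0, 0.002]
wrist_force: [-0.6, -0.7, 0.1]
finger_gap: 42.1
finger_force: 0.0
4.8 [590.9 314.1 -20.1] [-3.142e+00 -0.000e+00  2.000e-03] -> [  0.2   0.1 -29.1] [-0.    -0.     0.002] F [-0.6 -0.7  0.1] gap 42.1 0.0
side 515
1 z low [12. 13. 15. 17. 18. 18. 19. 19.] [580. 334.] [602. 347.]
-1 z low [ 6.  6.  7.  8. 10. 11. 11. 12.] [580. 280.] [601. 293.]
```

```bash
python3 -m crank '[[45,0,0,2,0,0,0],[10,0,0,2,0,0,0],[10,0,0,2,0,0,0],[10,0,0,2,0,0,0],[10,0,0,2,0,0,0],[10,0,0,2,0,0,0]]' 15; python3 -c "
from h import *
go(450,314.5,60)"
```

```text
clock: 5.45
eef_pos: [590.8, 314.1, -22.3]
eef_rot: [-3.142, -0.0, 0.002]
wrist_force: [-0.6, 0.0, 0.6]
finger_gap: 21.7
finger_force: 15.0
5.45 [590.8 314.1 -22.3] [-3.142e+00 -0.000e+00  2.000e-03] -> [-140.8   -0.7  -82.3] [-0.    -0.     0.002] F [-0.6  0.   0.6] gap 21.7 15.0
```

Gripped, with a 21.7 mm gap. I'll lift and carry it to the small pot.

```bash
python3 -m crank '[[10,0,0,-20,0,0,0],[10,0,0,-60,0,0,0],[10,0,0,-80,0,0,0],[10,-30,0,-80,0,0,0],[10,-75,0,-80,0,0,0],[10,-115,0,-80,0,0,0],[10,-141,0,-80,0,0,0],[10,-141,-1,-80,0,0,0],[10,-141,-1,-80,0,0,0],[10,-141,-1,-80,0,0,0]]'; cat >> h.py <<'E'
def cloudnow(n):
    p,d=optics.camera(n); return p,cloud(n,d),cv2.cvtColor(p,cv2.COLOR_RGB2HSV)
def lidat(x,y,z,r):   # brown points near a place, side view: height of disc top and centre
    p,C,h=cloudnow("side"); m=(h[...,0]<22)&(h[...,1]>90)&(np.hypot(C[...,0]-x,C[...,1]-y)<r+12)&(abs(C[...,2]-z)<25)
    P=C[m]
    if len(P)<20: return print("no lid",len(P))
    hh=np.histogram(P[:,2],np.arange(z-25,z+26,2)); k=hh[0].argmax(); zt=hh[1][k]+1
    Q=P[abs(P[:,2]-zt)<5]; c,rr=cv2.minEnclosingCircle(np.float32(Q[:,:2])); print("lid top z",round(np.median(Q[:,2]),1),"c",np.round(c,1),"D",round(2*rr,1),len(Q))
E
python3 -c "
from h import *
go(450,314.5,22.5); lidat(450,314.5,87,23)"
```

```text
clock: 6.45
eef_pos: [450.7, 314.9, 57.8]
eef_rot: [-3.141, -0.001, 0.001]
wrist_force: [-0.1, -0.4, -0.8]
finger_gap: 21.4
finger_force: 15.0
6.45 [450.7 314.9  57.8] [-3.141e+00 -1.000e-03  1.000e-03] -> [-0.7  0.4 35.3] [-0.    -0.001  0.001] F [-0.1 -0.4 -0.8] gap 21.4 15.0
lid top z 85.6 c [446.6 316.4] D 42.9 225
```

```bash
python3 -m crank '[[10,0,0,15,0,0,0],[10,0,0,26,0,0,0],[10,0,0,31,0,0,0],[10,0,0,33,0,0,0],[10,0,0,34,0,0,0],[10,0,0,35,0,0,0],[10,0,0,35,0,0,0],[10,0,0,35,0,0,0]]'; python3 -c "
from h import *
go(450,314.5,22); lidat(450,314.5,51,23)"
```

```text
clock: 7.3
eef_pos: [449.9, 314.9, 23.0]
eef_rot: [-3.141, -0.0, 0.002]
wrist_force: [-0.4, 0.1, -0.5]
finger_gap: 21.6
finger_force: 15.0
7.3 [449.9 314.9  23. ] [-3.141e+00 -0.000e+00  2.000e-03] -> [0.1 0.4 1. ] [-0.    -0.     0.002] F [-0.4  0.1 -0.5] gap 21.6 15.0
lid top z 50.9 c [446.1 316.3] D 43.7 205
```

```bash
python3 -m crank '[[10,0,0,0.5,0,0,0],[10,0,0,1,0,0,0],[10,0,0,1,0,0,0]]'; python3 -m crank '[[10,0,0,0.5,0,0,0],[10,0,0,0.5,0,0,0]]'
```

```text
clock: 7.65
eef_pos: [449.8, 314.8, 21.7]
eef_rot: [-3.142, -0.0, 0.002]
wrist_force: [-0.3, -0.6, -0.2]
finger_gap: 21.4
finger_force: 15.0
clock: 7.85
eef_pos: [450.0, 314.9, 21.7]
eef_rot: [-3.141, -0.001, 0.002]
wrist_force: [-1.5, -1.5, 4.8]
finger_gap: 21.5
finger_force: 15.0
```

Contact is at the expected height (−22.3 + 44). I'll release, rise and check.

```bash
python3 -m crank '[[45,0,0,0,0,0,0],[45,0,0,0,0,0,0],[45,0,0,0,0,0,0],[45,0,0,0,0,0,0],[45,0,0,-15,0,0,0],[45,0,0,-45,0,0,0],[45,0,0,-85,0,0,0],[45,0,0,-85,0,0,0]]'; python3 -m crank '[[45,45,45,0,0,0,0],[45,90,90,0,0,0,0],[45,136,136,0,0,0,0],[45,136,180,0,0,0,0],[45,136,220,0,0,0,0],[45,136,259,0,0,0,0],[45,136,259,0,0,0,0],[45,136,259,0,0,0,0],[45,136,259,0,0,0,0]]'; python3 -c "
from h import *
go(586,56,-22); lidat(450,314.5,51,23)"
```

```text
clock: 8.65
eef_pos: [451.8, 316.1, 111.1]
eef_rot: [-3.138, -0.007, 0.002]
wrist_force: [1.0, -0.4, -0.9]
finger_gap: 42.4
finger_force: 0.0
clock: 9.55
eef_pos: [586.1, 57.0, 105.9]
eef_rot: [-3.141, 0.0, 0.002]
wrist_force: [0.1, 0.2, -1.1]
finger_gap: 42.1
finger_force: 0.0
9.55 [586.1  57.  105.9] [-3.141e+00  0.000e+00  2.000e-03] -> [ -0.    1.  127.9] [-0.     0.     0.002] F [ 0.1  0.2 -1.1] gap 42.1 0.0
lid top z 49.7 c [451.7 314.4] D 46.5 379
```

Lid small is on and centred. Next is lid medium.

```bash
python3 -m crank '[[45,0,0,40,0,0,0],[45,0,0,80,0,0,0],[45,0,1,105,0,0,0],[45,0,1,118,0,0,0],[45,0,1,124,0,0,0],[45,0,1,126,0,0,0],[45,0,1,126,0,0,0],[45,0,1,126,0,0,0]]';  python3 -c "
from h import *
go(586,56,-22)"
```

```text
clock: 10.4
eef_pos: [586.9, 55.2, -18.6]
eef_rot: [-3.142, -0.002, 0.002]
wrist_force: [-1.1, -0.2, 0.2]
finger_gap: 42.3
finger_force: 0.0
10.4 [586.9  55.2 -18.6] [-3.142e+00 -2.000e-03  2.000e-03] -> [-0.9 -0.8  3.4] [-0.    -0.002  0.002] F [-1.1 -0.2  0.2] gap 42.3 0.0
```

```bash
python3 -m crank '[[45,0,0,1,0,0,0],[45,0,0,2,0,0,0],[45,0,0,2,0,0,0],[10,0,0,2,0,0,0],[10,0,0,2,0,0,0],[10,0,0,2,0,0,0],[10,0,0,2,0,0,0],[10,0,0,2,0,0,0]]' 15;  python3 -c "
from h import *
go(569.5,-314,80)"
```

```text
clock: 11.2
eef_pos: [586.2, 55.1, -21.8]
eef_rot: [3.142, 0.0, 0.002]
wrist_force: [0.5, 0.4, -0.2]
finger_gap: 21.7
finger_force: 15.0
11.2 [586.2  55.1 -21.8] [3.142e+00 0.000e+00 2.000e-03] -> [ -17.4  369.  -101.8] [0.    0.    0.002] F [ 0.5  0.4 -0.2] gap 21.7 15.0
```

```bash
python3 -m crank '[[10,0,0,-30,0,0,0],[10,0,0,-75,0,0,0],[10,0,0,-110,0,0,0],[10,-5,40,-115,0,0,0],[10,-9,85,-115,0,0,0],[10,-17,130,-115,0,0,0],[10,-17,175,-115,0,0,0],[10,-17,220,-115,0,0,0],[10,-17,260,-115,0,0,0],[10,-17,300,-115,0,0,0]]'; python3 -m crank '[[10,0,40,0,0,0,0],[10,0,66,0,0,0,0],[10,0,69,0,0,0,0],[10,0,69,0,0,0,0],[10,0,69,0,0,0,0]]'; python3 - <<'E'
from h import *
go(569.5,-314,28); 
for n in("top","side"):
    p,d=optics.camera(n); np.savez(f"/tmp/{n}.npz",p=p,d=d); 
    if n=="top": cv2.imwrite("pics/c4.png",p[:,:,::-1])
E
```

```text
clock: 12.2
eef_pos: [569.4, -246.7, 93.2]
eef_rot: [-3.142, 0.0, 0.002]
wrist_force: [1.0, -0.3, 0.0]
finger_gap: 21.6
finger_force: 15.0
clock: 12.7
eef_pos: [570.0, -312.8, 93.1]
eef_rot: [-3.141, 0.0, 0.003]
wrist_force: [0.5, 0.4, -0.7]
finger_gap: 21.4
finger_force: 15.0
12.7 [ 570.  -312.8   93.1] [-3.141e+00  0.000e+00  3.000e-03] -> [-0.5  1.3 65.1] [-0.     0.     0.003] F [ 0.5  0.4 -0.7] gap 21.4 15.0
```

View pics/c4.png

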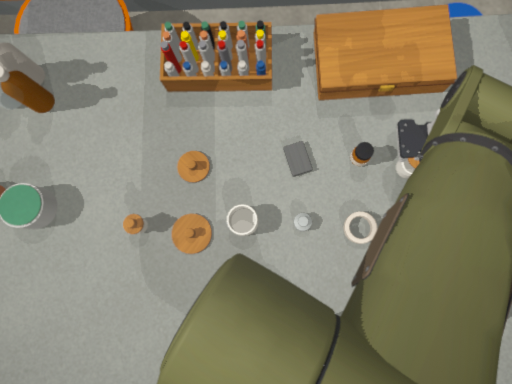

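The small lid sits on its pot at (134,224), the gripper hovers over the medium pot near (411,165), and the ink bottle stands at (362,153). I'll lower lid medium.

```bash
python3 -m crank '[[10,0,1,25,0,0,0],[10,0,1,48,0,0,0],[10,0,1,57,0,0,0],[10,0,1,61,0,0,0],[10,0,1,63,0,0,0],[10,0,1,63.5,0,0,0],[10,0,1,63.5,0,0,0],[10,0,1,63.5,0,0,0]]'; python3 -m crank '[[10,0,0,0.5,0,0,0],[10,0,0,0.5,0,0,0]]'
```

```text
clock: 13.6
eef_pos: [570.1, -315.1, 30.4]
eef_rot: [3.141, -0.001, 0.002]
wrist_force: [-0.9, -0.3, -0.5]
finger_gap: 21.5
finger_force: 15.0
clock: 13.8
eef_pos: [569.9, -315.0, 29.3]
eef_rot: [3.142, -0.0, 0.002]
wrist_force: [-0.5, -0.4, -1.1]
finger_gap: 21.8
finger_force: 15.0
```

```bash
python3 -m crank '[[10,0,0,0.5,0,0,0],[10,0,0,0.5,0,0,0]]'; python3 -c "
from h import *
go(570,-315,28.2);lidat(570,-315,57,31)"
```

```text
clock: 14.0
eef_pos: [569.8, -314.9, 28.6]
eef_rot: [-3.141, 0.0, 0.002]
wrist_force: [1.2, 0.1, -1.6]
finger_gap: 21.5
finger_force: 15.0
14.0 [ 569.8 -314.9   28.6] [-3.141e+00  0.000e+00  2.000e-03] -> [0.2 0.1 0.4] [-0.     0.     0.002] F [ 1.2  0.1 -1.6] gap 21.5 15.0
lid top z 56.0 c [ 569.4 -314.3] D 63.3 199
```

```bash
python3 -m crank '[[10,0,0,0.5,0,0,0],[10,0,0,0.5,0,0,0]]'; python3 -m crank '[[10,0,0,0.3,0,0,0],[10,0,0,0.3,0,0,0]]'
```

```text
clock: 14.25
eef_pos: [569.9, -315.0, 28.3]
eef_rot: [3.142, -0.0, 0.002]
wrist_force: [0.5, 0.0, -0.3]
finger_gap: 21.7
finger_force: 15.0
clock: 14.45
eef_pos: [570.0, -315.0, 28.2]
eef_rot: [3.141, -0.0, 0.002]
wrist_force: [-1.8, 0.3, 3.5]
finger_gap: 22.0
finger_force: 15.0
```

Contact at 28.2. I'll release, rise and go to lid large.

```bash
python3 -m crank '[[45,0,0,0,0,0,0],[45,0,0,0,0,0,0],[45,0,0,0,0,0,0],[45,0,0,0,0,0,0],[45,0,0,-15,0,0,0],[45,0,0,-45,0,0,0],[45,0,0,-80,0,0,0],[45,3,-30,-80,0,0,0],[45,6,-75,-80,0,0,0],[45,9,-120,-80,0,0,0]]'; python3 -m crank '[[45,9,-400,0,0,0,0],[45,9,-400,0,0,0,0],[45,9,-400,0,0,0,0],[45,9,-400,0,0,0,0],[45,9,-400,0,0,0,0],[45,9,-400,0,0,0,0],[45,9,-400,0,0,0,0],[45,9,-400,0,0,0,0],[45,9,-400,0,0,0,0],[45,9,-400,0,0,0,0]]'; python3 -c "
from h import *
go(588.5,190,-22);lidat(570,-315,57,31)"
```

```text
clock: 15.45
eef_pos: [578.7, -194.0, 109.3]
eef_rot: [3.141, -0.001, 0.001]
wrist_force: [0.5, 0.8, 0.2]
finger_gap: 42.2
finger_force: 0.0
clock: 16.45
eef_pos: [586.9, 205.8, 108.7]
eef_rot: [3.142, -0.001, 0.004]
wrist_force: [0.3, 0.1, 0.3]
finger_gap: 42.1
finger_force: 0.0
16.45 [586.9 205.8 108.7] [ 3.142e+00 -1.000e-03  4.000e-03] -> [  1.5  15.8 130.7] [ 0.    -0.001  0.004] F [0.3 0.1 0.3] gap 42.1 0.0
lid top z 55.6 c [ 571.4 -315. ] D 65.4 224
```

```bash
python3 -m crank '[[45,1,16,35,0,0,0],[45,1,16,80,0,0,0],[45,1,16,108,0,0,0],[45,1,16,122,0,0,0],[45,1,16,128,0,0,0],[45,1,16,130,0,0,0],[45,1,16,130,0,0,0],[45,1,16,130,0,0,0]]';  python3 -c "
from h import *
go(588.5,190,-22)"
```

```text
clock: 17.3
eef_pos: [588.7, 189.2, -20.7]
eef_rot: [-3.141, -0.002, 0.002]
wrist_force: [0.1, -0.2, 0.5]
finger_gap: 42.3
finger_force: 0.0
17.3 [588.7 189.2 -20.7] [-3.141e+00 -2.000e-03  2.000e-03] -> [-0.2 -0.8  1.3] [-0.    -0.002  0.002] F [ 0.1 -0.2  0.5] gap 42.3 0.0
```

```bash
python3 -m crank '[[45,0,-1,1,0,0,0],[45,0,-1,1,0,0,0],[10,0,-1,1,0,0,0],[10,0,-1,1,0,0,0],[10,0,-1,1,0,0,0],[10,0,-1,1,0,0,0],[10,0,-1,1,0,0,0]]' 15;  python3 -c "
from h import *
go(453.5,71,80)"
```

```text
clock: 18.0
eef_pos: [588.0, 190.1, -23.1]
eef_rot: [-3.142, -0.0, 0.002]
wrist_force: [-0.2, -0.5, 0.2]
finger_gap: 21.6
finger_force: 15.0
18.0 [588.  190.1 -23.1] [-3.142e+00 -0.000e+00  2.000e-03] -> [-134.7  118.8 -103.1] [-0.    -0.     0.002] F [-0.2 -0.5  0.2] gap 21.6 15.0
```

```bash
python3 -m crank '[[10,0,0,-20,0,0,0],[10,0,0,-60,0,0,0],[10,0,0,-95,0,0,0],[10,-30,28,-95,0,0,0],[10,-65,58,-95,0,0,0],[10,-100,88,-95,0,0,0],[10,-125,110,-95,0,0,0],[10,-135,119,-95,0,0,0],[10,-135,119,-95,0,0,0],[10,-135,119,-95,0,0,0]]'; python3 -c "
from h import *
go(453.5,71,33);lidat(453.5,71,102,39)"
```

```text
clock: 19.0
eef_pos: [454.3, 71.3, 72.2]
eef_rot: [-3.141, -0.001, 0.002]
wrist_force: [0.6, -0.8, -0.9]
finger_gap: 21.7
finger_force: 15.0
19.0 [454.3  71.3  72.2] [-3.141e+00 -1.000e-03  2.000e-03] -> [-0.8  0.3 39.2] [-0.    -0.001  0.002] F [ 0.6 -0.8 -0.9] gap 21.7 15.0
lid top z 101.6 c [455.3  71.5] D 78.9 712
```

```bash
python3 -m crank '[[10,-1,0,18,0,0,0],[10,-1,0,30,0,0,0],[10,-1,0,35,0,0,0],[10,-1,0,37,0,0,0],[10,-1,0,38,0,0,0],[10,-1,0,38,0,0,0],[10,-1,0,38,0,0,0]]'; python3 -m crank '[[10,0,0,0.5,0,0,0],[10,0,0,0.5,0,0,0]]'
```

```text
clock: 19.75
eef_pos: [452.5, 70.9, 34.3]
eef_rot: [-3.142, -0.001, 0.002]
wrist_force: [-1.9, 0.0, -1.1]
finger_gap: 21.8
finger_force: 15.0
clock: 19.95
eef_pos: [452.3, 70.8, 33.6]
eef_rot: [-3.142, -0.0, 0.002]
wrist_force: [0.7, -0.5, -0.7]
finger_gap: 21.7
finger_force: 15.0
```

```bash
python3 -m crank '[[10,0,0,0.4,0,0,0],[10,0,0,0.4,0,0,0]]'
```

```text
clock: 20.15
eef_pos: [452.2, 70.8, 33.0]
eef_rot: [3.142, -0.0, 0.002]
wrist_force: [-0.3, -0.6, -0.3]
finger_gap: 21.6
finger_force: 15.0
```

```bash
python3 -m crank '[[10,0,0,0.4,0,0,0],[10,0,0,0.4,0,0,0]]'
```

```text
clock: 20.35
eef_pos: [452.3, 70.8, 32.9]
eef_rot: [-3.142, -0.0, 0.002]
wrist_force: [-2.3, -0.6, 4.8]
finger_gap: 21.4
finger_force: 15.0
```

Contact. I'll release, rise and go to lid biggest at (429,193).

```bash
python3 -m crank '[[45,0,0,0,0,0,0],[45,0,0,0,0,0,0],[45,0,0,0,0,0,0],[45,0,0,0,0,0,0],[45,0,0,-15,0,0,0],[45,0,0,-40,0,0,0],[45,0,0,-60,0,0,0],[45,-8,-40,-60,0,0,0],[45,-16,-80,-60,0,0,0],[45,-23,-115,-60,0,0,0]]'; python3 -m crank '[[45,0,-7,0,0,0,0],[45,0,-7,0,0,0,0]]'; python3 -c "
from h import *
go(429,193,-22.5);lidat(453.5,71,63,39)"
```

```text
clock: 21.35
eef_pos: [428.5, 187.2, 92.8]
eef_rot: [-3.141, -0.0, 0.001]
wrist_force: [0.2, 0.1, -0.1]
finger_gap: 42.3
finger_force: 0.0
clock: 21.55
eef_pos: [428.8, 193.5, 92.5]
eef_rot: [3.142, 0.0, 0.004]
wrist_force: [-0.1, -0.3, -0.8]
finger_gap: 42.3
finger_force: 0.0
21.55 [428.8 193.5  92.5] [3.142 0.    0.004] -> [  0.2   0.4 115. ] [0.    0.    0.004] F [-0.1 -0.3 -0.8] gap 42.3 0.0
lid top z 62.4 c [452.   70.1] D 77.7 443
```

```bash
python3 -m crank '[[45,0,0,40,0,0,0],[45,0,0,80,0,0,0],[45,0,0,100,0,0,0],[45,0,0,109,0,0,0],[45,0,0,113,0,0,0],[45,0,0,113,0,0,0],[45,0,0,113,0,0,0]]';  python3 -c "
from h import *
go(429,193,-22.5)"
```

```text
clock: 22.3
eef_pos: [429.7, 192.8, -19.4]
eef_rot: [-3.141, -0.002, 0.002]
wrist_force: [0.4, 0.6, 0.3]
finger_gap: 42.1
finger_force: 0.0
22.3 [429.7 192.8 -19.4] [-3.141e+00 -2.000e-03  2.000e-03] -> [-0.7 -0.2  3.1] [-0.001 -0.002  0.002] F [0.4 0.6 0.3] gap 42.1 0.0
```

```bash
python3 -m crank '[[45,0,0,1,0,0,0],[45,0,0,2,0,0,0],[45,0,0,2,0,0,0],[10,0,0,2,0,0,0],[10,0,0,2,0,0,0],[10,0,0,2,0,0,0],[10,0,0,2,0,0,0],[10,0,0,2,0,0,0]]' 20;  python3 -c "
from h import *
go(463,-319,90)"
```

```text
clock: 23.1
eef_pos: [429.0, 192.8, -22.4]
eef_rot: [-3.142, -0.0, 0.002]
wrist_force: [-0.4, 1.0, 1.0]
finger_gap: 21.5
finger_force: 20.0
23.1 [429.  192.8 -22.4] [-3.142e+00 -0.000e+00  2.000e-03] -> [  33.1  511.9 -112.4] [-0.    -0.     0.002] F [-0.4  1.   1. ] gap 21.5 20.0
```

```bash
python3 -m crank '[[10,0,0,-20,0,0,0],[10,0,0,-60,0,0,0],[10,0,0,-100,0,0,0],[10,0,0,-130,0,0,0],[10,5,35,-130,0,0,0],[10,10,75,-130,0,0,0],[10,15,120,-130,0,0,0],[10,18,165,-130,0,0,0],[10,21,210,-130,0,0,0],[10,24,255,-130,0,0,0]]'; python3 -m crank '[[10,1,45,0,0,0,0],[10,2,90,0,0,0,0],[10,4,135,0,0,0,0],[10,6,180,0,0,0,0],[10,8,220,0,0,0,0],[10,9,245,0,0,0,0],[10,9,256,0,0,0,0],[10,9,256,0,0,0,0],[10,9,256,0,0,0,0]]'; python3 - <<'E'
from h import *
go(463,-319,39.6);lidat(463,-319,137,47)
p,C,h=cloudnow("side")
print(C[(np.hypot(C[...,0]-463,C[...,1]+319)<50)&(abs(C[...,2]-61)<4)].mean(0))
E
```

```text
clock: 24.1
eef_pos: [453.1, -64.0, 107.6]
eef_rot: [-3.142, -0.0, 0.002]
wrist_force: [1.1, 0.8, -0.9]
finger_gap: 21.0
finger_force: 20.0
clock: 25.0
eef_pos: [462.9, -317.1, 107.5]
eef_rot: [-3.141, 0.0, 0.002]
wrist_force: [1.0, -0.1, -1.0]
finger_gap: 21.4
finger_force: 20.0
25.0 [ 462.9 -317.1  107.5] [-3.141e+00  0.000e+00  2.000e-03] -> [ 0.1  2.  67.9] [-0.001  0.     0.002] F [ 1.  -0.1 -1. ] gap 21.4 20.0
lid top z 135.4 c [ 461.5 -316.9] D 97.6 570
[ 462.96468503 -320.23814807   60.1017846 ]
```

```bash
python3 -m crank '[[10,0,2,25,0,0,0],[10,0,2,48,0,0,0],[10,0,2,58,0,0,0],[10,0,2,63,0,0,0],[10,0,2,65,0,0,0],[10,0,2,66,0,0,0],[10,0,2,66,0,0,0],[10,0,2,66,0,0,0]]'; python3 -m crank '[[10,0,0,0.4,0,0,0],[10,0,0,0.4,0,0,0]]'
```

```text
clock: 25.9
eef_pos: [463.1, -320.3, 42.2]
eef_rot: [3.141, -0.001, 0.002]
wrist_force: [-0.0, -0.3, -1.3]
finger_gap: 21.5
finger_force: 20.0
clock: 26.1
eef_pos: [462.9, -320.2, 41.4]
eef_rot: [3.141, -0.0, 0.002]
wrist_force: [-0.6, -0.0, -0.6]
finger_gap: 21.8
finger_force: 20.0
```

```bash
python3 -m crank '[[10,0,0,0.4,0,0,0],[10,0,0,0.4,0,0,0]]'
```

```text
clock: 26.3
eef_pos: [462.9, -320.2, 40.8]
eef_rot: [-3.142, 0.0, 0.002]
wrist_force: [0.0, 0.5, -1.2]
finger_gap: 21.4
finger_force: 20.0
```

```bash
python3 -m crank '[[10,0,0,0.5,0,0,0],[10,0,0,0.8,0,0,0],[10,0,0,0.8,0,0,0]]'
```

```text
clock: 26.6
eef_pos: [462.9, -320.1, 39.9]
eef_rot: [-3.142, 0.0, 0.002]
wrist_force: [-0.4, 0.0, -1.4]
finger_gap: 21.6
finger_force: 20.0
```

```bash
python3 -m crank '[[10,0,0,0.4,0,0,0],[10,0,0,0.4,0,0,0]]'
```

```text
clock: 26.8
eef_pos: [462.9, -320.2, 39.7]
eef_rot: [-3.142, -0.0, 0.002]
wrist_force: [0.2, -0.1, -0.5]
finger_gap: 21.6
finger_force: 20.0
```

```bash
python3 -m crank '[[10,0,0,0.4,0,0,0],[10,0,0,0.4,0,0,0]]'
```

```text
clock: 27.0
eef_pos: [463.0, -320.2, 39.6]
eef_rot: [3.141, -0.0, 0.002]
wrist_force: [-2.7, 3.1, 4.7]
finger_gap: 21.3
finger_force: 20.0
```

Contact. I'll release, rise, back away and check everything.

```bash
python3 -m crank '[[45,0,0,0,0,0,0],[45,0,0,0,0,0,0],[45,0,0,0,0,0,0],[45,0,0,0,0,0,0],[45,0,0,-15,0,0,0],[45,0,0,-45,0,0,0],[45,0,0,-90,0,0,0],[45,-40,-20,-100,0,0,0],[45,-80,-60,-100,0,0,0],[45,-110,-100,-100,0,0,0]]'; python3 -m crank '[[45,0,-45,0,0,0,0],[45,0,-90,0,0,0,0],[45,0,-130,0,0,0,0],[45,0,-130,0,0,0,0],[45,0,-130,0,0,0,0]]';  python3 - <<'E'
from h import *
go(0,0,0)
for k,(x,y) in dict(small=(450,314.5),medium=(570.5,-315),large=(453.5,71),biggest=(463,-319)).items():
    print(k); lidat(x,y,POTS[k][1]+7,POTS[k][0]/2)
p,d=optics.camera("top"); q,_=optics.camera("side")
cv2.imwrite("pics/e1.png",p[:,:,::-1]); cv2.imwrite("pics/e2.png",q[:,:,::-1])
E
```

```text
clock: 28.0
eef_pos: [355.1, -224.7, 139.1]
eef_rot: [3.141, -0.0, 0.001]
wrist_force: [0.7, -0.9, -0.7]
finger_gap: 42.2
finger_force: 0.0
clock: 28.5
eef_pos: [356.7, -95.2, 139.5]
eef_rot: [3.141, -0.001, 0.004]
wrist_force: [0.3, 0.3, -0.0]
finger_gap: 42.3
finger_force: 0.0
28.5 [356.7 -95.2 139.5] [ 3.141e+00 -1.000e-03  4.000e-03] -> [-356.4  -96.6  139.2] [ 0.    -0.001  0.004] F [ 0.3  0.3 -0. ] gap 42.3 0.0
small
lid top z 50.0 c [452.1 313.4] D 46.2 373
medium
lid top z 55.5 c [ 570.5 -314. ] D 63.4 226
large
lid top z 62.3 c [453.9  70.6] D 78.9 846
biggest
lid top z 68.0 c [ 463.4 -318.4] D 95.2 420
```

View pics/e1.png

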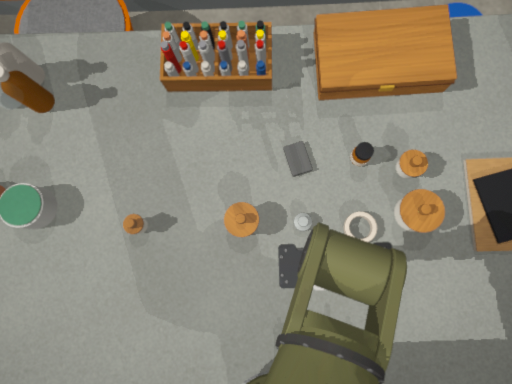

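View pics/e2.png

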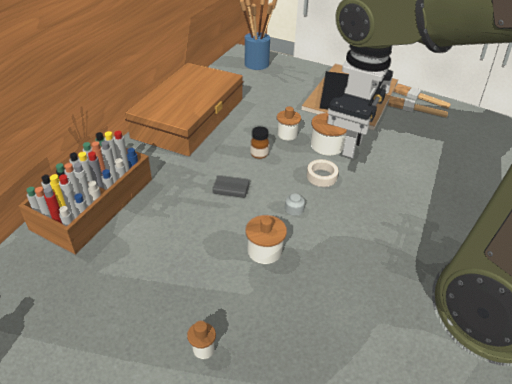

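Both views show all four lids lying flat on their pots, at top-view pixels (134,224), (242,219), (413,164) and (422,210). The ink bottle is upright at (362,153) and the robot is clear, so I'll hand in.

```bash
python3 -c "
from cell import manip
print(manip.sign_off())"
```

```text
the job is handed in; nothing more can be done
None
```

All four pots are covered with their own lids, flat, knob up and within about 2 mm of centre, with the ink bottle still upright; I handed the job in at about 28.5 s of the 112 s allowed.

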